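Bring the red-lidded jar round on the spice carousel

ROBOT

A 6-joint arm with a two-finger parallel gripper is mounted at the origin on a cart in front of the work surface, level with it; the furniture and walls round the work are solid. World frame = base frame: x ahead of the robot, y to its left, z up, the work surface at z = 0. Lengths are in m, angles in degrees, forces in N, time in s.
With the tool pointing down it reaches from about 0.325 to 0.9 m from the base axis. Payload 3.5 kg.
Tool frame: the origin (TCP) lies midway between the tips of the shut fingers; the grasp point (between the pads) lies 19 mm behind it (manip.grip_depth is the distance from the TCP to the grasp point, in m); z points along the fingers, y is the line along which they close (so a half turn about z gives the same grasp; the last joint's range is limited). The gripper opens to 85 mm and grips with 20 to 120 N. Pads are 22 mm wide; open, the fingers measure 114 mm over their backs; the gripper's body (76 mm by 85 mm) begins 54 mm behind the grasp point. The pads swing forward as they close: fully open they stand 13 mm farther back than shut.
Start: joints at [66.154, 15.837, -1.513, 72.651, 0, 84.076], TCP at [0.192, 0.595, 0.211] pointing down, gripper open.
Joint ranges: [-178.77, 178.77], [-48.84, 107.48], [-61.69, 71.31], [-111.58, 123.2], [-90, 87.43], [-180, 180]. Speed limits (degrees/s): [147.25, 147.25, 180, 180, 180, 180].

INTERFACE

Orientations are given as [roll, pitch, yaw] about the fixed x, y, z axes, in that order (R = Rz(yaw) Ry(pitch) Rx(roll)).
In Python, from rig import status, eyes, order, nets, manip gives the robot as it stands.
- The arm moves only by the tool servo_tool, never from a script. Its argument "rows" is a list of rows, each a list of 4 numbers: the shift along the tool's x, y, z as a fraction of full scale, then the turn about the tool's z as a fraction of full scale. In form: [[tx, ty, tz, spin], ...]. A call has 1 to 20 rows; each row is the pose to reach, as a shift and turn from the pose commanded when the call began, along the tool's axes at that moment; what a row does not reach only later rows make up. Full scale, the value 1, is 0.15 m for a shift and 90 degrees for a turn. A row lasts 1/12 s, in which the tool goes at most 41.7 mm and 7.16 degrees, less where a joint would pass 70% of its speed; a pose out of reach is approached as far as the arm can. A call with a number of a shift or a turn outside -1 to 1 is refused whole. A call with a gripper value outside its range is refused whole. "hand" is the closure, from 0 (fully open) to 1 (shut), set as the call begins (left out, the last holds). The fingers move at their own pace and stop on an object; the grip force is fixed at half the most. Time passes only in rows, so rows that repeat a pose let the fingers close. It gives the time, the measured TCP pose, the force, the opening and the grip force at its end, in the units of the state.
- status.get_obs(): the state, without advancing time (a new reading comes with each control period).
- eyes.snapshot(name): name is "scene" or "top" or "wrist"; returns a dict with "image" (400x640x3 uint8, red, green, blue), "fx", "fy", "cx", "cy" (pixels), "dist" ([k1, k2, p1, p2, k3] as OpenCV has them; the pictures are not rectified), "camera_from_world" (4x4, takes a point from world to camera coordinates); the wrist camera has in their place "T_tool_cam" (4x4, takes a point from camera to tool coordinates, whose origin is the TCP and whose axes are the flange's). Camera axes: x right, y down, z forward; pixel columns grow to the right and rows downward; lengths in m; the calibration is good to about 2 mm. A picture is of the moment at which its call begins: read the wrist's pose just before it. There is no depth.
- order.close_job(): hands the job in; it is judged then, once.
Trained networks look in a picture, given as the dict that the camera call returned (one of the last four; its "shot" number tells which), for a name from the list of things; names that differ only in an ending like _2 or _b are one class to them, and where a whole thing is asked for, a point or a joint stands for the part that bears it (a point fixed in the world has none). Each returns a list of dicts, best first, with "confidence" (0 to 1); they miss things now and then, are a little off and sometimes report something else, mostly with a low value. They report only what shows in the picture. A call takes as long as a camera call.
- nets.masks_of(picture, label): "region" (400x640 bool, what is visible of it) and "bbox" ([left, top, width, height] in pixels, round what is visible of it).
The state is a dict: "time": time; "joints": joint angles; "dq": joint speeds; "tau": joint torques, N m; "position": TCP position; "tool_rot": TCP orientation; "ft_force": force on the tool from outside, world axes, zero at the start; "moment": the same for the moment, N m; "finger_gap": finger opening in m; "gripper_force": force on a finger pad.
Only numpy, scipy, OpenCV 4.12 (cv2) and the standard library are available. Lean on these libraries where they do the work, as an engineer would, in place of code of your own. Each camera call takes 0.05 s, during which the arm holds its last target. There are 200 camera calls.

TASK

Turn the spice carousel by gently pushing on one of its wire arms with a fingertip, either way round, until the jar with the red lid stands squarely in front, in line with the red stud on the carousel's foot, and leave it there at rest. Do not grip the arms, do not touch or lift the jars that ride on it, keep them all upright on it, and leave the things round about where they are.

Things in the scene. Friction and masses are not known exactly. Their poses are not given: they have to be found in the camera images.
- carousel_base: fixed black foot of the carousel, a disc 200 mm across and 12 mm high; origin on the turning axis at the worktop, z up. A steel tongue leads out along its own -x to the red stud
- red_stud (a point): top of the red stud, 20 mm across, 147 mm from the turning axis, 20 mm above the worktop, just outside the turning tray; it marks the front and does not turn
- wire_cross: wire cross fixed upright on the carousel's turning tray; origin on the turning axis at worktop height, z up. Four level wire arms, 8 mm thick, lead out from the hub along its own +x, +y, -x, -y, their middle line 180 mm above the worktop, straight to 102 mm from the axis, then bent down to the tray at 112 mm. Thin rails below at 75 mm height. Ball on the hub, top at 196 mm
- turntable (a joint): turn of the round wooden tray (240 mm across, top 30 mm above the worktop) from its start, rad, growing anticlockwise seen from above. Turns either way by more than a full turn with a slight drag of 0.12 N m at rest (1.3 N near an arm's end) more when turned fast, and stops where it is left
- spoke_1 (a point): point on the middle line of the arm along the cross's own +x, 95 mm from the axis and 180 mm above the worktop: a good place to push sideways. The arm is 8 mm thick; the space below it is open down to the jars, whose tops are at most 136 mm above the worktop
- spoke_2 (a point): point on the middle line of the arm along the cross's own +y, 95 mm from the axis and 180 mm above the worktop: a good place to push sideways. The arm is 8 mm thick; the space below it is open down to the jars, whose tops are at most 136 mm above the worktop
- spoke_3 (a point): point on the middle line of the arm along the cross's own -x, 95 mm from the axis and 180 mm above the worktop: a good place to push sideways. The arm is 8 mm thick; the space below it is open down to the jars, whose tops are at most 136 mm above the worktop
- spoke_4 (a point): point on the middle line of the arm along the cross's own -y, 95 mm from the axis and 180 mm above the worktop: a good place to push sideways. The arm is 8 mm thick; the space below it is open down to the jars, whose tops are at most 136 mm above the worktop
- orange_spice_jar: glass spice jar with a green cap and an orange and green label, 46 mm across, 106 mm tall; stands loose in one of the four bays of the carousel, its middle about 75 mm from the turning axis. Origin at the centre of its underside, z up. Not to be touched
- brown_spice_jar: glass spice jar with a green cap and brown contents, 46 mm across, 106 mm tall; stands loose in one of the four bays of the carousel, its middle about 75 mm from the turning axis. Origin at the centre of its underside, z up. Not to be touched
- red_spice_jar: glass spice jar with a green cap and a red and cream label, 46 mm across, 106 mm tall; stands loose in one of the four bays of the carousel, its middle about 75 mm from the turning axis. Origin at the centre of its underside, z up. Not to be touched
- red_lid_jar: the jar to be brought to the front: wider glass jar with a red lid, the only red lid on the carousel, 65 mm across, 100 mm tall; stands loose in one of the four bays of the carousel, its middle about 75 mm from the turning axis. Origin at the centre of its underside, z up. Not to be touched
- minute_timer: bystander: round green and cream kitchen timer, 62 mm across, 50 mm high; origin at the centre of its underside
- mug_2: bystander: green mug, 81 x 117 x 94 mm high; origin at the centre of its underside
- tape_1: bystander: roll of tan tape lying flat, 96 mm across, 48 mm high; origin at the centre of its underside

How it is judged:
By the outcome, as a careful person would: the job done as asked, in the order asked, and still so for the second after the job is handed in, with the robot touching nothing.
It also fails if it takes over 48 s, if anything falls off the work surface, if the arm or the gripper's body presses on something with over 40 N, if the wrist force passes 120 N, or if a joint passes its speed limit or range.

## Working session

There is one attempt and no reset: what is moved stays moved. The work goes in short steps, Python scripts to look and compute and a tool call to move; the robot and the scene stay as the last step left them, time stands still between calls to the robot, and variables do not carry over. Pictures are saved under pics/ and viewed, at most 10 in all, crops included, and the job is handed in when it is done.

Besides the shell and the picture viewer there is one more tool, called after "Call:" by a JSON object that holds its "name" and its "arguments", one argument or row to a line. servo_tool: Moves the arm, as the interface text tells. Its arguments: {"type":"object","properties":{"rows":{"type":"array"},"hand":{"type":"number"}},"required":["rows"]}

```bash
ls; mkdir -p pics
python3 - <<'E'
from rig import status, eyes, nets
import cv2,numpy as np
o=status.get_obs(); print(o)
for n in("scene","top"):
    p=eyes.snapshot(n); cv2.imwrite(f"pics/{n}0.png",p["image"][:,:,::-1])
    print(n,p["fx"],p["fy"],p["cx"],p["cy"],p["dist"],np.round(p["camera_from_world"],4).tolist())
    for l in("carousel_base","wire_cross","red_lid_jar","orange_spice_jar","brown_spice_jar","red_spice_jar","minute_timer","mug_2","tape_1"):
        for r in nets.masks_of(p,l)[:2]: 
            ys,xs=np.nonzero(r["region"]); print(l,round(r["confidence"],2),r["bbox"],xs.mean().round(1),ys.mean().round(1))
E
```

```text
pics
{'time': 0.0, 'joints': array([ 6.61540219e+01,  1.58761324e+01, -1.59772244e+00,  7.26508626e+01,
       -2.36722810e-03,  8.40766982e+01]), 'dq': array([ 0.0693685 , -0.02565387,  0.11215563,  0.04549687, -0.099839  ,
       -0.03681845]), 'tau': array([ 1.45017621e-03, -4.45506728e+01,  2.95204818e+01,  1.64274755e-02,
        7.52603160e-05,  4.14666061e-06]), 'position': array([0.19200919, 0.59390996, 0.20978377]), 'tool_rot': array([-1.79875704e+02, -1.05158785e-02,  1.62077315e+02]), 'ft_force': array([ 2.77180342e-04, -7.67739991e-01,  5.40070740e-02]), 'moment': array([ 0.02497283, -0.03157384,  0.03277096]), 'gripper_force': 0.0, 'finger_gap': 0.08548480188390367}
scene 393.5739534583032 393.5739534583032 316.00397188406635 198.8459745931051 [-0.08688725  0.          0.          0.          0.        ] [[0.6979, -0.7162, -0.0016, -0.336], [-0.3198, -0.3096, -0.8954, 0.2881], [0.6408, 0.6254, -0.4452, 1.1879], [0.0, 0.0, 0.0, 1.0]]
wire_cross 0.65 [319.9, 175.9, 50.3, 60.5] 342.6 193.5
wire_cross 0.24 [355.6, 189.1, 11.0, 31.3] 361.2 206.7
red_lid_jar 0.57 [315.9, 196.9
[... 657 characters left out ...]
    ] [[0.1933, -0.9811, 0.0047, -0.0909], [-0.8837, -0.1762, -0.4335, 0.5231], [0.4262, 0.0797, -0.9011, 1.3956], [0.0, 0.0, 0.0, 1.0]]
carousel_base 0.41 [339.8, 239.9, 9.0, 14.5] 345.0 246.6
wire_cross 0.85 [302.2, 154.6, 72.2, 86.9] 335.2 191.4
red_lid_jar 0.68 [307.5, 198.5, 20.3, 30.9] 316.8 212.6
orange_spice_jar 0.77 [313.6, 169.5, 16.2, 25.8] 320.9 182.6
brown_spice_jar 0.73 [340.3, 203.0, 15.8, 24.7] 348.4 216.0
brown_spice_jar 0.7 [301.5, 157.8, 72.6, 83.5] 335.0 209.7
red_spice_jar 0.78 [343.6, 172.7, 18.4, 28.7] 351.9 186.5
minute_timer 0.61 [182.6, 179.8, 16.4, 18.8] 193.0 187.2
mug_2 0.77 [419.2, 271.6, 28.5, 41.9] 435.8 289.0
tape_1 0.75 [430.6, 232.2, 31.1, 32.6] 445.6 248.7
```

Run:
```python
import cv2
a=cv2.imread("pics/top0.png")[130:270,265:405]; cv2.imwrite("pics/t1.png",cv2.resize(a,(600,600),interpolation=cv2.INTER_CUBIC))
```

```text
(no output)
```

View pics/top0.png

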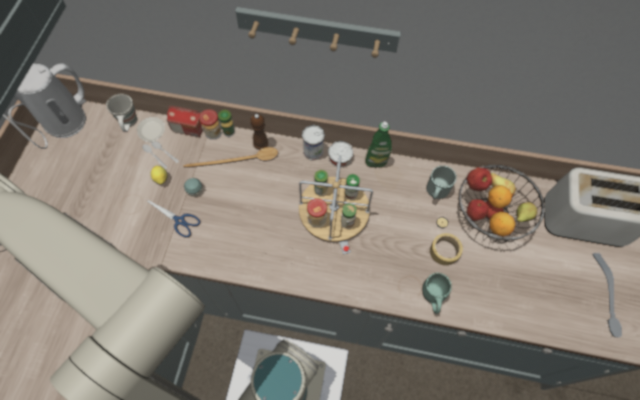

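View pics/t1.png

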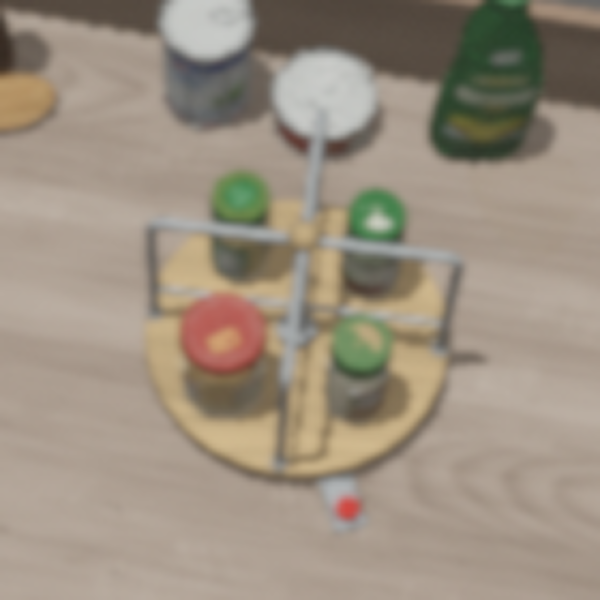

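The top view shows the red stud at about (346,248). The red-lid jar is front-left at (317,207), and the cross's arm ends are at about (300,182), (372,190) and (340,156). Next I'll fit the geometry.

```bash
cat > h.py <<'E'
import numpy as np,cv2
from scipy.optimize import least_squares
def K(p): return np.array([[p["fx"],0,p["cx"]],[0,p["fy"],p["cy"]],[0,0,1.]])
def proj(p,P):
    T=p["camera_from_world"]; return cv2.projectPoints(np.float64(P).reshape(-1,3),cv2.Rodrigues(T[:3,:3])[0],T[:3,3],K(p),np.array(p["dist"]))[0].reshape(-1,2)
def at(p,uv,z):
    n=cv2.undistortPoints(np.float64(uv).reshape(-1,1,2),K(p),np.array(p["dist"])).reshape(-1,2)
    T=p["camera_from_world"];R=T[:3,:3];c=-R.T@T[:3,3];d=np.c_[n,np.ones(len(n))]@R
    return (c+d*((z-c[2])/d[:,2])[:,None])[:,:2]
def red(p,c,r=8):  # centroid of red pixels near c
    im=p["image"].astype(int);m=(im[...,0]-np.maximum(im[...,1],im[...,2]))>70
    yy,xx=np.mgrid[:400,:640];m&=(np.hypot(xx-c[0],yy-c[1])<r)
    return np.array([xx[m].mean(),yy[m].mean()]),m.sum()
E
python3 - <<'E'
from h import *
from rig import eyes
p=eyes.snapshot("top")
uv=lambda c:np.array(c)/600*140+[265,130]-.38
s,n=red(p,(346,248)); S=at(p,[s],.02)[0]; j,n2=red(p,(317,207),12); J=at(p,[j],.13)[0]
print("stud",s,n,S,"lid",j,n2,J)
L,R,B=[at(p,[uv(c)],.18)[0] for c in((152,226),(460,259),(322,112))]
hub=at(p,[uv((303,237))],.185)[0]
print("L",L,"R",R,"B",B,"hub",hub,"mid",(L+R)/2,np.linalg.norm(L-R))
base=[((282,465),.03),((153,318),.03),((441,350),.03)]
for c,z in base: print(at(p,[uv(c)],z))
C=(L+R)/2
a=lambda v:np.degrees(np.arctan2(v[1],v[0]))
print("stud d",np.linalg.norm(S-C),a(S-C),"jar",np.linalg.norm(J-C),a(J-C),"arms",a(L-C),a(R-C),a(B-C))
for nme,c in dict(or_=(240,193),rd=(376,212),br=(361,342)).items():
    q=at(p,[uv(c)],.136)[0]-C; print(nme,np.linalg.norm(q),a(q))
E
```

```text
stud [345.9  247.95] 20 [ 0.46090949 -0.10025969] lid [316.36956522 207.20108696] 184 [0.5338651  0.01237565]
L [0.58377176 0.07366405] R [ 0.60050353 -0.14772869] B [ 0.70251155 -0.02977082] hub [ 0.59346664 -0.03484456] mid [ 0.59213764 -0.03703232] 0.22202409488778005
[[ 0.48084797 -0.04519393]]
[[0.58361091 0.07671608]]
[[ 0.60027275 -0.14932952]]
stud d 0.14566580522577086 -154.27464895164545 jar 0.07639919497055446 139.70614481183932 arms 94.32191545345661 -85.67808454654333 3.7640674302406705
or_ 0.0804090167591055 46.10764906822807
rd 0.07454675480374616 -36.914387364480056
br 0.07106871205494389 -133.52808304775638
```

Call:
{"name": "servo_tool", "arguments": {
  "rows": [
    [-0.15,-0.14,0,0],
    [-0.35,-0.33,0,0],
    [-0.55,-0.52,0,0],
    [-0.75,-0.71,0,0],
    [-0.85,-0.8,0,0],
    [-0.85,-0.8,0,0]
  ],
  "hand": 1
}}

```text
time: 1.55
position: [0.278, 0.4378, 0.211]
tool_rot: [-179.9, 0.1, 161.8]
ft_force: [-0.8, -0.1, 0.2]
finger_gap: 0.0123
gripper_force: 0.0
```

Call:
{"name": "servo_tool", "arguments": {
  "rows": [
    [-0.15,-0.14,0,0],
    [-0.35,-0.33,0,0],
    [-0.55,-0.52,0,0],
    [-0.75,-0.71,0,0],
    [-0.85,-0.8,0,0],
    [-0.85,-0.8,0,0]
  ]
}}

```text
time: 2.05
position: [0.3628, 0.2857, 0.2112]
tool_rot: [-180.0, 0.1, 161.8]
ft_force: [-0.1, 0.4, -0.2]
finger_gap: 0.0004
gripper_force: 0.0
```

Call:
{"name": "servo_tool", "arguments": {
  "rows": [
    [-0.15,-0.14,0,-0.06],
    [-0.35,-0.33,0,-0.12],
    [-0.55,-0.52,0,-0.18],
    [-0.75,-0.71,0,-0.24],
    [-0.85,-0.8,0,-0.245],
    [-0.85,-0.8,0,-0.245],
    [-0.85,-0.8,0,-0.245]
  ]
}}

```text
time: 2.63
position: [0.4461, 0.1346, 0.211]
tool_rot: [179.9, 0.0, -176.0]
ft_force: [-0.1, -0.3, -0.3]
finger_gap: -0.0001
gripper_force: 0.0
```

Call:
{"name": "servo_tool", "arguments": {
  "rows": [
    [-0.05,-0.14,0,0],
    [-0.12,-0.34,0,0],
    [-0.19,-0.55,0,0],
    [-0.26,-0.75,0,0],
    [-0.33,-0.94,0,0],
    [-0.33,-0.94,0,0],
    [-0.33,-0.94,0,0]
  ]
}}

```text
time: 3.22
position: [0.5053, -0.0018, 0.2108]
tool_rot: [179.9, -0.0, -175.9]
ft_force: [-0.5, 0.6, 0.5]
finger_gap: -0.0002
gripper_force: 0.0
```

Run:
```python
from rig import eyes,status
import cv2
o=status.get_obs();print(o["position"],o["tool_rot"],o["joints"].round(1))
for n,(x,y) in(("top",(250,110)),("scene",(260,120))):
    p=eyes.snapshot(n); cv2.imwrite(f"pics/{n}2.png",cv2.resize(p["image"][y:y+160,x:x+160,::-1],(400,400),interpolation=3))
a=cv2.hconcat([cv2.imread("pics/top2.png"),cv2.imread("pics/scene2.png")]);cv2.imwrite("pics/m2.png",a)
```

```text
[ 0.50533537 -0.0018303   0.21078197] [ 1.79938194e+02 -2.09727852e-02 -1.75891036e+02] [ -7.6   3.7 -16.1  70.3   0.1 -11.7]
```

View pics/m2.png

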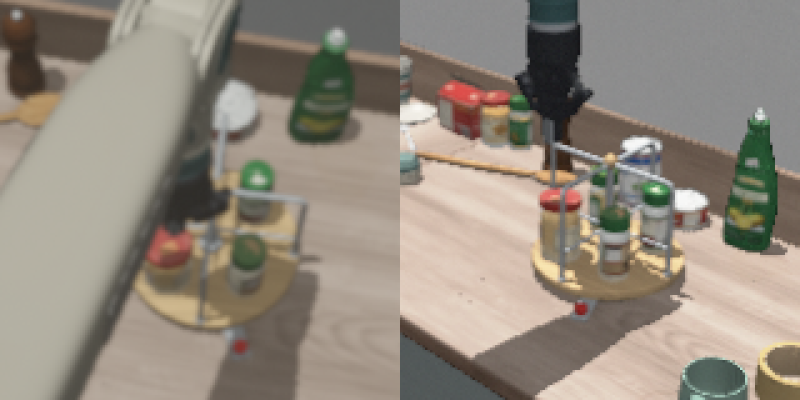

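The top view (left half) shows the gripper beside the front arm, over the red-lid bay. The scene view (right half) shows the fingertips above the wire arms and clear of everything, with the lid at about (560,197) in the crop. I'll descend now.

Call:
{"name": "servo_tool", "arguments": {
  "rows": [
    [0,0,0.08,0],
    [0,0,0.17,0],
    [0,0,0.26,0],
    [0,0,0.33,0],
    [0,0,0.33,0],
    [0,0,0.33,0]
  ]
}}

```text
time: 3.82
position: [0.5041, -0.0014, 0.1609]
tool_rot: [180.0, -0.1, -175.8]
ft_force: [0.5, -0.5, 0.5]
finger_gap: -0.0004
gripper_force: 0.0
```

```bash
cat > plan.py <<'E'
import numpy as np,sys
from rig import status
def plan(phis,r=.085,d=.0185,C=(.593,-.037)):
    o=status.get_obs(); P=o["position"][:2]; y0=np.radians(o["tool_rot"][2]); C=np.array(C)
    X=np.array([np.cos(y0),np.sin(y0)]);Y=np.array([np.sin(y0),-np.cos(y0)])
    for f in phis:
        a=np.radians(f);u=np.array([np.cos(a),np.sin(a)]);n=np.array([np.sin(a),-np.cos(a)])
        q=C+r*u+d*n-P; s=-((f-np.degrees(y0)+180)%360-180)/90
        print(f"[{q@X/.15:.2f}, {q@Y/.15:.2f}, 0, {s:.2f}],",end=" ")
    print(o["position"],o["ft_force"].round(1))
E
python3 -c "
from plan import *
plan(np.linspace(186,218,20));plan([184],d=.025)"
```

```text
[-0.00, -0.17, 0, -0.02], [-0.00, -0.19, 0, -0.04], [0.00, -0.21, 0, -0.06], [0.00, -0.22, 0, -0.08], [0.00, -0.24, 0, -0.09], [0.01, -0.26, 0, -0.11], [0.01, -0.28, 0, -0.13], [0.01, -0.29, 0, -0.15], [0.01, -0.31, 0, -0.17], [0.00, -0.33, 0, -0.19], [0.00, -0.34, 0, -0.21], [0.00, -0.36, 0, -0.23], [-0.00, -0.38, 0, -0.24], [-0.01, -0.39, 0, -0.26], [-0.01, -0.41, 0, -0.28], [-0.01, -0.43, 0, -0.30], [-0.02, -0.44, 0, -0.32], [-0.02, -0.46, 0, -0.34], [-0.03, -0.48, 0, -0.36], [-0.03, -0.49, 0, -0.38], [ 0.50406321 -0.00144732  0.16094074] [ 0.5 -0.5  0.5]
[-0.01, -0.11, 0, 0.00], [ 0.50406321 -0.00144732  0.16094074] [ 0.5 -0.5  0.5]
```

Call:
{"name": "servo_tool", "arguments": {
  "rows": [
    [0,-0.05,0,0],
    [0,-0.1,0,0],
    [0,-0.13,0,0],
    [0,-0.15,0,-0.01],
    [0,-0.17,0,-0.02],
    [0,-0.19,0,-0.04],
    [0,-0.21,0,-0.06],
    [0,-0.22,0,-0.08],
    [0,-0.24,0,-0.09],
    [0.01,-0.26,0,-0.11],
    [0.01,-0.28,0,-0.13],
    [0.01,-0.29,0,-0.15],
    [0.01,-0.31,0,-0.17],
    [0,-0.33,0,-0.19],
    [0,-0.34,0,-0.21],
    [0,-0.36,0,-0.23],
    [0,-0.38,0,-0.24],
    [-0.01,-0.39,0,-0.26],
    [-0.01,-0.4,0,-0.27],
    [-0.01,-0.4,0,-0.27]
  ]
}}

```text
time: 5.48
position: [0.5109, -0.063, 0.1616]
tool_rot: [-180.0, -0.0, -151.6]
ft_force: [-1.2, 0.7, 1.1]
finger_gap: -0.0001
gripper_force: 0.6
```

Run:
```python
from plan import *
from rig import eyes
import cv2
plan(np.arange(210,247,2))
for n,(x,y) in(("top",(250,110)),("scene",(260,120))):
    p=eyes.snapshot(n); cv2.imwrite(f"pics/{n}3.png",p["image"][:,:,::-1]);cv2.imwrite(f"pics/{n}3c.png",cv2.resize(p["image"][y:y+160,x:x+160,::-1],(400,400),interpolation=3))
a=cv2.hconcat([cv2.imread("pics/top3c.png"),cv2.imread("pics/scene3c.png")]);cv2.imwrite("pics/m3.png",a)
```

```text
[0.01, -0.00, 0, -0.02], [0.01, -0.02, 0, -0.04], [0.01, -0.04, 0, -0.06], [0.01, -0.06, 0, -0.08], [0.02, -0.08, 0, -0.11], [0.02, -0.10, 0, -0.13], [0.02, -0.12, 0, -0.15], [0.02, -0.14, 0, -0.17], [0.01, -0.16, 0, -0.20], [0.01, -0.18, 0, -0.22], [0.01, -0.20, 0, -0.24], [0.01, -0.22, 0, -0.26], [0.00, -0.24, 0, -0.28], [-0.00, -0.26, 0, -0.31], [-0.01, -0.28, 0, -0.33], [-0.02, -0.30, 0, -0.35], [-0.02, -0.32, 0, -0.37], [-0.03, -0.34, 0, -0.40], [-0.04, -0.36, 0, -0.42], [ 0.5109266  -0.06297758  0.16158031] [-1.2  0.7  1.1]
```

View pics/m3.png

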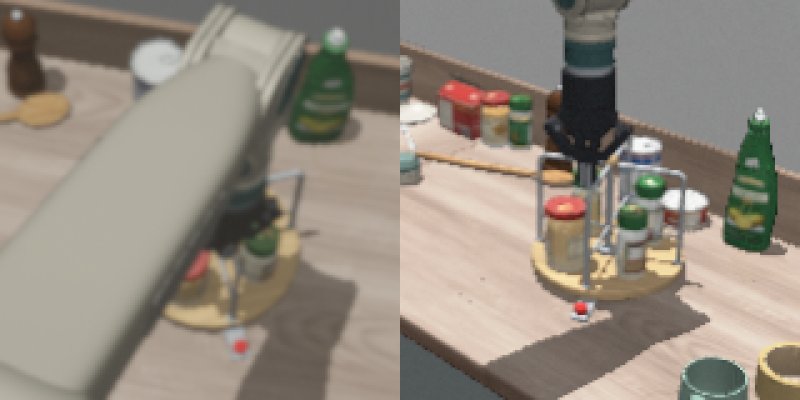

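The carousel has turned about 24°, and the front arm now stands above the stud. All jars are upright and the fingers are clear above the lid at (565,207). I'll carry on to about 246°, just short of the goal of about 250°.

Call:
{"name": "servo_tool", "arguments": {
  "rows": [
    [0.01,-0.01,0,-0.03],
    [0.01,-0.02,0,-0.05],
    [0.01,-0.04,0,-0.07],
    [0.01,-0.06,0,-0.09],
    [0.02,-0.08,0,-0.11],
    [0.02,-0.1,0,-0.13],
    [0.02,-0.12,0,-0.15],
    [0.02,-0.14,0,-0.17],
    [0.01,-0.16,0,-0.2],
    [0.01,-0.18,0,-0.22],
    [0.01,-0.2,0,-0.24],
    [0.01,-0.22,0,-0.26],
    [0,-0.24,0,-0.28],
    [0,-0.26,0,-0.31],
    [-0.01,-0.28,0,-0.33],
    [-0.02,-0.3,0,-0.35],
    [-0.02,-0.32,0,-0.37],
    [-0.03,-0.34,0,-0.4],
    [-0.03,-0.34,0,-0.4],
    [-0.03,-0.34,0,-0.4]
  ]
}}

```text
time: 7.25
position: [0.5393, -0.1053, 0.1613]
tool_rot: [-180.0, -0.0, -115.7]
ft_force: [0.5, -0.1, -0.3]
finger_gap: 0.0003
gripper_force: 0.0
```

Run:
```python
from plan import *
from rig import eyes
import cv2
plan(np.arange(243,254,1))
for n,(x,y) in(("top",(250,110)),("scene",(260,120))):
    p=eyes.snapshot(n); cv2.imwrite(f"pics/{n}4.png",p["image"][:,:,::-1]);cv2.imwrite(f"pics/{n}4c.png",cv2.resize(p["image"][y:y+160,x:x+160,::-1],(400,400),interpolation=3))
a=cv2.hconcat([cv2.imread("pics/top4c.png"),cv2.imread("pics/scene4c.png")]);cv2.imwrite("pics/m4.png",a)
```

```text
[-0.00, 0.01, 0, 0.01], [0.00, 0.00, 0, 0.00], [0.00, -0.01, 0, -0.01], [0.00, -0.02, 0, -0.02], [0.01, -0.03, 0, -0.03], [0.01, -0.04, 0, -0.04], [0.01, -0.05, 0, -0.05], [0.01, -0.06, 0, -0.06], [0.01, -0.07, 0, -0.07], [0.01, -0.08, 0, -0.09], [0.01, -0.09, 0, -0.10], [ 0.5392568  -0.10528602  0.16134054] [ 0.5 -0.1 -0.3]
```

View pics/m4.png

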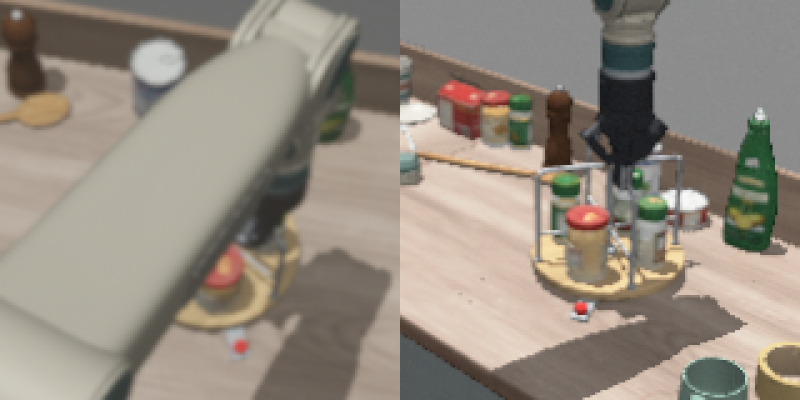

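```bash
cat > meas.py <<'E'
from h import *
from rig import eyes
def go(n,C,lid,stud,p=None):
    p=p or eyes.snapshot(n)
    s,k=red(p,stud,6);j,m=red(p,lid,11)
    S=at(p,[s],.02)[0];J=at(p,[j],.128)[0];C=np.array(C)
    a=lambda v:np.degrees(np.arctan2(v[1],v[0]))
    print(n,k,m,"S",S.round(4),np.linalg.norm(S-C).round(4),a(S-C).round(1),"J",J.round(4),np.linalg.norm(J-C).round(4),a(J-C).round(1))
    return p
E
python3 - <<'E'
from meas import *
C=(.593,-.037)
import cv2
p=eyes.snapshot("scene"); go(0,C,(335,207),(332.5,243.5),p)
q=dict(p); q["image"]=cv2.imread("pics/scene0.png")[:,:,::-1]; go(0,C,(323,200),(332.5,243.5),q)
p=eyes.snapshot("top"); go(0,C,(339,217),(346,248),p)
E
```

```text
0 19 120 S [ 0.4555 -0.1043] 0.1531 -153.9 J [ 0.5142 -0.0606] 0.0822 -163.3
0 19 88 S [ 0.4555 -0.1043] 0.1531 -153.9 J [0.53   0.0083] 0.0776 144.3
0 20 76 S [ 0.4609 -0.1003] 0.1465 -154.4 J [ 0.512  -0.0672] 0.0865 -159.6
```

Call:
{"name": "servo_tool", "arguments": {
  "rows": [
    [0,0.05,0,0],
    [0,0.1,0,0],
    [0,0.1,-0.1,0],
    [0,0.1,-0.25,0],
    [0,0.1,-0.4,0],
    [0,0.1,-0.4,0],
    [0,0.1,-0.4,0]
  ]
}}

```text
time: 8.03
position: [0.526, -0.0986, 0.223]
tool_rot: [-179.8, 0.0, -115.6]
ft_force: [-0.0, 0.2, -1.0]
finger_gap: -0.0004
gripper_force: 0.0
```

Call:
{"name": "servo_tool", "arguments": {
  "rows": [
    [-0.2,0.1,0,0],
    [-0.4,0.2,0,0],
    [-0.6,0.3,0,0],
    [-0.8,0.4,0,0],
    [-0.95,0.46,0,0],
    [-0.95,0.46,0,0]
  ]
}}

```text
time: 8.53
position: [0.523, 0.0635, 0.2198]
tool_rot: [179.8, 0.0, -115.3]
ft_force: [-1.1, -0.1, -0.4]
finger_gap: 0.0001
gripper_force: 0.0
```

Call:
{"name": "servo_tool", "arguments": {
  "rows": [
    [-0.2,0.1,0,0],
    [-0.4,0.2,0,0],
    [-0.6,0.3,0,0],
    [-0.8,0.4,0,0],
    [-0.95,0.46,0,0],
    [-0.95,0.46,0,0]
  ]
}}

```text
time: 9.03
position: [0.5231, 0.2211, 0.2199]
tool_rot: [179.9, 0.0, -115.3]
ft_force: [-0.6, 1.4, -0.3]
finger_gap: 0.0001
gripper_force: 0.0
```

Run:
```python
from meas import *
C=(.593,-.037)
p=eyes.snapshot("top"); go("top",C,(339,217),(346,248),p)
cv2.imwrite("pics/t5.png",cv2.resize(p["image"][130:270,265:405,::-1],(600,600),interpolation=cv2.INTER_CUBIC))
go("scene",C,(335,207),(332.5,243.5))
```

```text
top 20 183 S [ 0.4609 -0.1003] 0.1465 -154.4 J [ 0.5192 -0.0528] 0.0755 -167.9
scene 19 119 S [ 0.4555 -0.1043] 0.1531 -153.9 J [ 0.5144 -0.0603] 0.082 -163.5
```

View pics/t5.png

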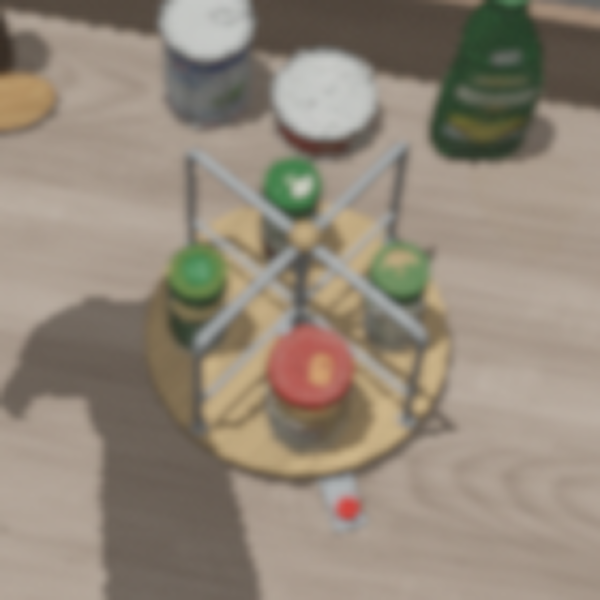

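The view is clear. The jar's lid is at (310,367) in the crop and the stud at (347,508), so it still needs about 13° more. I'll check that against the four arm ends.

Run:
```python
from meas import *
p=eyes.snapshot("top")
E=at(p,np.array([(193,156),(405,149),(199,345),(422,338)])/600*140+[264.62,129.62],.18)
# opposite: 0-3, 1-2
f=lambda x:(np.array([x[:2]+.104*np.array([np.cos(x[2]+k*np.pi/2),np.sin(x[2]+k*np.pi/2)]) for k in (0,3,1,2)])-E).ravel()
r=least_squares(f,[.593,-.037,np.radians(50)]);print(r.x[:2],np.degrees(r.x[2]),(f(r.x)*1e3).round(1))
for C in (r.x[:2],(.593,-.037)):go("t",C,(339,217),(346,248),p)
# fit centre by stud+tray circle
S=at(p,[red(p,(346,248),6)[0]],.02)[0]
print(at(p,[np.array((303,237))/600*140+[264.62,129.62]],.187))
```

```text
[ 0.59007693 -0.0368965 ] 58.29317778617227 [-2.1 -4.8 -4.5  3.4  4.4 -3.9  2.3  5.3]
t 20 185 S [ 0.4609 -0.1003] 0.1439 -153.9 J [ 0.5192 -0.0534] 0.0728 -166.9
t 20 185 S [ 0.4609 -0.1003] 0.1465 -154.4 J [ 0.5192 -0.0534] 0.0756 -167.5
[[ 0.59237664 -0.03495749]]
```

Call:
{"name": "servo_tool", "arguments": {
  "rows": [
    [0.2,-0.1,0,0],
    [0.4,-0.2,0,0],
    [0.6,-0.3,0,0],
    [0.8,-0.4,0,0],
    [0.95,-0.46,0,0],
    [0.95,-0.46,0,0]
  ]
}}

```text
time: 9.68
position: [0.5238, 0.0544, 0.221]
tool_rot: [180.0, -0.1, -116.0]
ft_force: [0.0, 0.4, 0.2]
finger_gap: -0.0002
gripper_force: 0.0
```

Call:
{"name": "servo_tool", "arguments": {
  "rows": [
    [0.2,-0.1,0,0],
    [0.4,-0.2,0,0],
    [0.6,-0.3,0,0],
    [0.8,-0.4,0,0],
    [0.95,-0.46,0,0],
    [0.95,-0.46,0,0],
    [0.95,-0.46,0.1,0],
    [0.95,-0.46,0.2,0],
    [0.95,-0.46,0.3,0],
    [0.95,-0.46,0.39,0],
    [0.95,-0.46,0.39,0]
  ]
}}

```text
time: 10.6
position: [0.5224, -0.0977, 0.1596]
tool_rot: [179.6, -0.0, -115.6]
ft_force: [0.5, 0.3, -1.0]
finger_gap: 0.0001
gripper_force: 0.0
```

```bash
python3 -c "
from plan import *
plan(np.arange(236,252.5,1.25),d=.0098)"
```

```text
[-0.02, -0.10, 0, 0.09], [-0.01, -0.11, 0, 0.08], [-0.01, -0.13, 0, 0.07], [-0.01, -0.14, 0, 0.05], [-0.01, -0.15, 0, 0.04], [-0.00, -0.16, 0, 0.02], [-0.00, -0.18, 0, 0.01], [-0.00, -0.19, 0, -0.00], [-0.00, -0.20, 0, -0.02], [0.00, -0.21, 0, -0.03], [0.00, -0.22, 0, -0.05], [0.00, -0.24, 0, -0.06], [0.00, -0.25, 0, -0.07], [0.00, -0.26, 0, -0.09], [ 0.52239272 -0.09774746  0.1596283 ] [ 0.5  0.3 -1. ]
```

Call:
{"name": "servo_tool", "arguments": {
  "rows": [
    [0,-0.04,0,0],
    [0,-0.08,0,0],
    [0,-0.1,0,0],
    [0,-0.12,0,0],
    [0,-0.14,0,0],
    [0,-0.155,0,0],
    [0,-0.17,0,0],
    [0,-0.18,0,-0.01],
    [0,-0.19,0,-0.02],
    [0,-0.2,0,-0.03],
    [0,-0.21,0,-0.04],
    [0,-0.22,0,-0.05],
    [0,-0.23,0,-0.06],
    [0,-0.235,0,-0.06],
    [0,-0.235,0,-0.06]
  ]
}}

```text
time: 11.85
position: [0.5579, -0.1144, 0.1635]
tool_rot: [-179.9, -0.0, -110.2]
ft_force: [-0.9, -1.4, 6.0]
finger_gap: 0.0003
gripper_force: 2.5
```

Call:
{"name": "servo_tool", "arguments": {
  "rows": [
    [0,0.04,0,0],
    [0,0.1,0,0],
    [0,0.14,0,0],
    [0,0.14,-0.1,0],
    [0,0.14,-0.25,0],
    [0,0.14,-0.4,0],
    [0,0.14,-0.4,0]
  ]
}}

```text
time: 12.43
position: [0.5392, -0.1067, 0.2269]
tool_rot: [-179.6, 0.0, -110.1]
ft_force: [1.0, -0.7, 1.2]
finger_gap: -0.0001
gripper_force: 0.0
```

Call:
{"name": "servo_tool", "arguments": {
  "rows": [
    [-0.2,0.1,0,0],
    [-0.4,0.2,0,0],
    [-0.6,0.3,0,0],
    [-0.8,0.4,0,0],
    [-0.95,0.46,0,0],
    [-0.95,0.46,0,0]
  ]
}}

```text
time: 12.93
position: [0.5197, 0.055, 0.2216]
tool_rot: [179.8, 0.1, -109.9]
ft_force: [0.5, -0.2, -0.1]
finger_gap: -0.0002
gripper_force: 0.0
```

Call:
{"name": "servo_tool", "arguments": {
  "rows": [
    [-0.2,0.1,0,0],
    [-0.4,0.2,0,0],
    [-0.6,0.3,0,0],
    [-0.8,0.4,0,0],
    [-0.95,0.46,0,0],
    [-0.95,0.46,0,0]
  ]
}}

```text
time: 13.43
position: [0.505, 0.2116, 0.2218]
tool_rot: [179.9, 0.0, -109.9]
ft_force: [1.5, -0.1, -0.0]
finger_gap: -0.0003
gripper_force: 0.0
```

Run:
```python
from meas import *
p=eyes.snapshot("top")
for C in((.593,-.037),(.592,-.0365)): go("top",C,(343,221),(346,248),p)
cv2.imwrite("pics/t6.png",cv2.resize(p["image"][130:270,265:405,::-1],(600,600),interpolation=cv2.INTER_CUBIC))
go("scene",(.590,-.038),(338,207),(332.5,243.5))
```

```text
top 20 125 S [ 0.4609 -0.1003] 0.1465 -154.4 J [ 0.5154 -0.066 ] 0.0829 -159.5
top 20 125 S [ 0.4609 -0.1003] 0.1458 -154.1 J [ 0.5154 -0.066 ] 0.0821 -158.9
scene 19 121 S [ 0.4555 -0.1043] 0.1499 -153.7 J [ 0.5181 -0.0695] 0.0785 -156.4
```

View pics/t6.png

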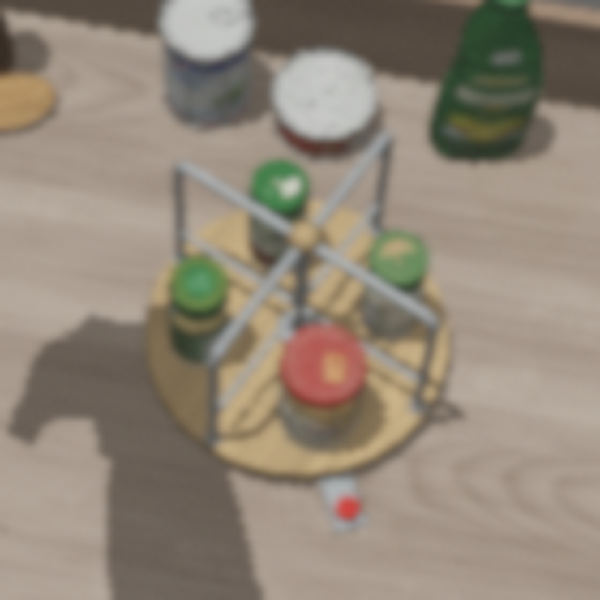

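Run:
```python
from meas import *
p=eyes.snapshot("top")
uv=np.array([(181,167),(388,138),(216,352),(434,320)])/600*140+[264.62,129.62]
E=at(p,uv,.18)
f=lambda x:(np.array([x[:2]+.104*np.array([np.cos(x[2]+k*np.pi/2),np.sin(x[2]+k*np.pi/2)]) for k in (0,3,1,2)])-E).ravel()
r=least_squares(f,[.593,-.037,np.radians(50)]);print(r.x[:2],np.degrees(r.x[2]),(f(r.x)*1e3).round(1))
for C in((.593,-.037),(.591,-.0365)): go("t",C,(340,215),(346,248),p)
for l in("orange_spice_jar","brown_spice_jar","red_spice_jar"):
    r=nets.masks_of(p,l)[0] if 0 else None
```

```text
[ 0.59222498 -0.0364992 ] 65.83997774688139 [-1.2 -4.7 -2.8  2.2  3.1 -2.9  0.9  5.4]
t 19 186 S [ 0.4605 -0.1001] 0.1468 -154.5 J [ 0.5224 -0.0621] 0.075 -160.4
t 19 186 S [ 0.4605 -0.1001] 0.1452 -154.0 J [ 0.5224 -0.0621] 0.0732 -159.5
```

Call:
{"name": "servo_tool", "arguments": {
  "rows": [
    [0.2,-0.1,0,0],
    [0.4,-0.2,0,0],
    [0.6,-0.3,0,0],
    [0.8,-0.4,0,0],
    [0.94,-0.44,0,0],
    [0.94,-0.44,0,0]
  ]
}}

```text
time: 14.08
position: [0.5191, 0.0483, 0.2225]
tool_rot: [180.0, -0.1, -110.6]
ft_force: [-0.4, 1.2, -0.2]
finger_gap: -0.0001
gripper_force: 0.0
```

Call:
{"name": "servo_tool", "arguments": {
  "rows": [
    [0.2,-0.1,0,0],
    [0.4,-0.2,0,0],
    [0.6,-0.3,0,0],
    [0.8,-0.4,0,0],
    [0.94,-0.44,0,0],
    [0.94,-0.44,0,0],
    [0.94,-0.44,0,0]
  ]
}}

```text
time: 14.67
position: [0.5324, -0.1029, 0.2226]
tool_rot: [179.9, 0.0, -110.4]
ft_force: [-0.1, 1.3, 0.2]
finger_gap: -0.0003
gripper_force: 0.0
```

Call:
{"name": "servo_tool", "arguments": {
  "rows": [
    [0,0,0.1,0],
    [0,0,0.2,0],
    [0,0,0.3,0],
    [0,0,0.34,0],
    [0,0,0.34,0],
    [0,0,0.34,0]
  ]
}}

```text
time: 15.17
position: [0.5327, -0.1009, 0.1719]
tool_rot: [180.0, 0.0, -110.1]
ft_force: [0.0, -0.5, 0.5]
finger_gap: 0.0001
gripper_force: 0.0
```

Run:
```python
from plan import *
from meas import *
plan([246,248,250,252,254],r=.08,d=.0095)
go("scene",(.590,-.038),(337,207),(332.5,243.5))
```

```text
[-0.01, -0.13, 0, 0.04], [-0.01, -0.15, 0, 0.02], [-0.00, -0.17, 0, -0.00], [-0.00, -0.19, 0, -0.02], [-0.00, -0.21, 0, -0.05], [ 0.53273267 -0.10087914  0.17191906] [ 0.  -0.5  0.5]
scene 19 121 S [ 0.4555 -0.1043] 0.1499 -153.7 J [ 0.5179 -0.0692] 0.0786 -156.6
```

Call:
{"name": "servo_tool", "arguments": {
  "rows": [
    [0,0,0.03,0],
    [0,-0.04,0.03,0],
    [0,-0.08,0.03,0],
    [0,-0.1,0.03,0],
    [0,-0.11,0.03,0],
    [0,-0.12,0.03,0],
    [0,-0.13,0.03,0],
    [0,-0.14,0.03,0],
    [0,-0.15,0.03,0],
    [0,-0.15,0.03,0]
  ]
}}

```text
time: 16.05
position: [0.5544, -0.1096, 0.1674]
tool_rot: [-180.0, 0.0, -110.2]
ft_force: [-0.6, 0.0, 0.0]
finger_gap: 0.0001
gripper_force: 0.0
```

Run:
```python
from plan import *
from meas import *
plan([250,252,254,256],r=.08,d=.0095)
p=eyes.snapshot("scene")
go("scene",(.590,-.038),(337,207),(332.5,243.5),p)
cv2.imwrite("pics/s7.png",cv2.resize(p["image"][150:250,300:400,::-1],(600,600),interpolation=cv2.INTER_CUBIC))
```

```text
[-0.01, -0.01, 0, -0.00], [-0.01, -0.03, 0, -0.02], [-0.01, -0.05, 0, -0.05], [-0.01, -0.07, 0, -0.07], [ 0.55440228 -0.10957293  0.16743718] [-0.6  0.   0. ]
scene 19 119 S [ 0.4555 -0.1043] 0.1499 -153.7 J [ 0.5182 -0.0688] 0.0781 -156.8
```

View pics/s7.png

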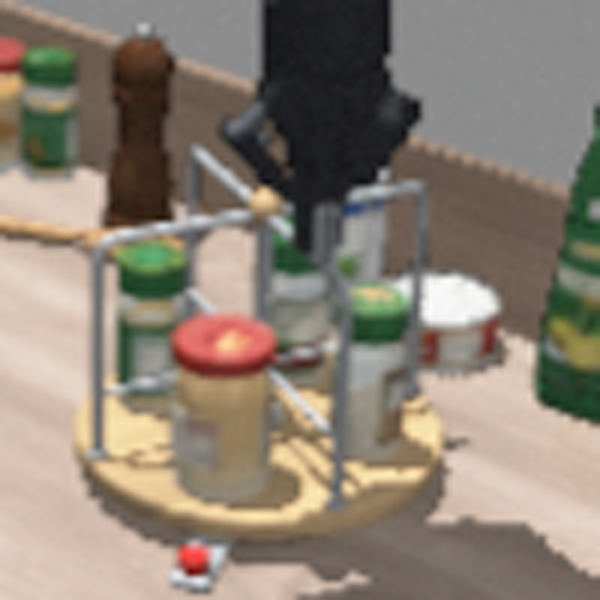

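The scene view shows the slim fingertips at crop (305,240), just short of the arm, and the jars undisturbed. I'll continue in small steps.

Call:
{"name": "servo_tool", "arguments": {
  "rows": [
    [0,-0.01,0,0],
    [0,-0.02,0,0],
    [0,-0.03,0,0],
    [0,-0.04,0,0],
    [0,-0.05,0,0],
    [0,-0.06,0,0],
    [0,-0.06,0,0]
  ]
}}

```text
time: 16.68
position: [0.563, -0.1127, 0.1674]
tool_rot: [-180.0, -0.0, -110.2]
ft_force: [0.5, -0.3, 0.6]
finger_gap: 0.0001
gripper_force: 0.0
```

Run:
```python
from meas import *
p=eyes.snapshot("scene")
go("scene",(.590,-.038),(337,207),(332.5,243.5),p)
go("top",(.592,-.0365),(343,215),(346,248))
```

```text
scene 19 120 S [ 0.4555 -0.1043] 0.1499 -153.7 J [ 0.5179 -0.0689] 0.0784 -156.8
top 21 128 S [ 0.4608 -0.1006] 0.146 -154.0 J [ 0.5187 -0.0701] 0.0806 -155.4
```

Run:
```python
from meas import *
p=eyes.snapshot("scene")
C=np.array([.592,-.0365]);pts=[[.5544,-.1096,.1674],[.5630,-.1127,.1674],[*C,.196]]
for a in (65.8,155.8,245.8,335.8):
    u=np.array([np.cos(np.radians(a)),np.sin(np.radians(a))])
    pts+= [[*(C+.102*u),.18],[*(C+.08*u),.18]]
print(((proj(p,pts)-[300,150])*6).round(0).tolist())
cv2.imwrite("pics/s8.png",cv2.resize(p["image"][160:220,310:380,::-1],(700,600),interpolation=cv2.INTER_CUBIC))
```

```text
[[314.0, 284.0], [327.0, 281.0], [263.0, 187.0], [196.0, 151.0], [210.0, 163.0], [109.0, 236.0], [143.0, 231.0], [336.0, 278.0], [320.0, 263.0], [408.0, 186.0], [377.0, 191.0]]
```

View pics/s8.png

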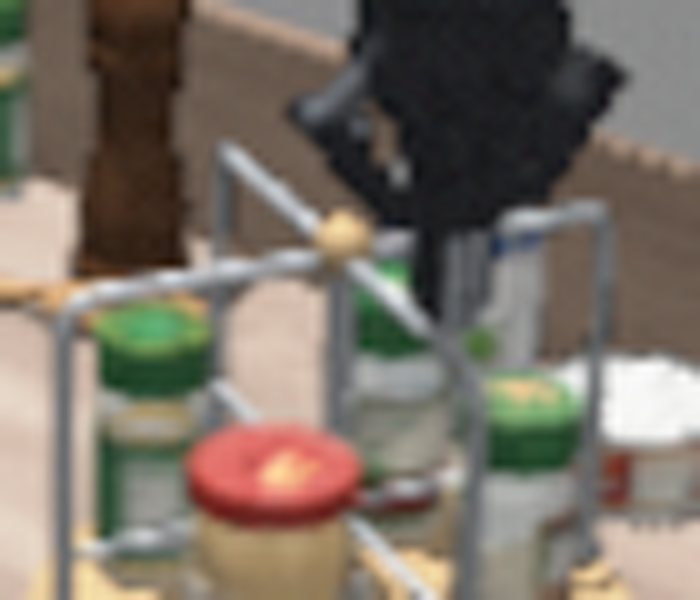

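The finger now sits past the arm at crop (450,300), with the arm unmoved. Its tips must have ridden over the wire, so the real tips are higher than the reported z, which also explains the earlier 6 N lift. I'll back off and come in about 15 mm lower.

Call:
{"name": "servo_tool", "arguments": {
  "rows": [
    [0,0,-0.1,0],
    [0,0,-0.25,0],
    [0,0,-0.35,0],
    [0,0.1,-0.35,0],
    [0,0.2,-0.35,0],
    [0,0.2,-0.35,0],
    [0,0.2,-0.2,0],
    [0,0.2,-0.05,0],
    [0,0.2,0.07,0],
    [0,0.2,0.11,0],
    [0,0.2,0.11,0],
    [0,0.2,0.11,0]
  ]
}}

```text
time: 17.83
position: [0.5347, -0.1024, 0.1511]
tool_rot: [180.0, -0.0, -110.2]
ft_force: [0.4, -0.0, 0.4]
finger_gap: -0.0001
gripper_force: 0.0
```

Run:
```python
from meas import *
from plan import *
plan([246,248,250,252,254],r=.08,d=.0095)
go("scene",(.590,-.038),(337,207),(332.5,243.5))
```

```text
[-0.01, -0.12, 0, 0.04], [-0.01, -0.13, 0, 0.02], [-0.01, -0.15, 0, -0.00], [-0.01, -0.17, 0, -0.02], [-0.01, -0.19, 0, -0.05], [ 0.53473649 -0.10235268  0.15110263] [ 0.4 -0.   0.4]
scene 19 119 S [ 0.4555 -0.1043] 0.1499 -153.7 J [ 0.5183 -0.0689] 0.0781 -156.7
```

Call:
{"name": "servo_tool", "arguments": {
  "rows": [
    [0,-0.03,0,0],
    [0,-0.06,0,0],
    [0,-0.08,0,0],
    [0,-0.09,0,0],
    [0,-0.1,0,0],
    [0,-0.11,0,0],
    [0,-0.12,0,0],
    [0,-0.13,0,0],
    [0,-0.14,0,0],
    [0,-0.14,0,0],
    [0,-0.14,0,0]
  ]
}}

```text
time: 18.8
position: [0.5544, -0.1095, 0.1507]
tool_rot: [-180.0, 0.0, -110.2]
ft_force: [0.3, -0.2, 0.7]
finger_gap: 0.0
gripper_force: 0.2
```

Run:
```python
from meas import *
go("scene",(.590,-.038),(337,207),(332.5,243.5))
p=eyes.snapshot("scene");print(red(p,(338,207),11))
```

```text
scene 19 122 S [ 0.4555 -0.1043] 0.1499 -153.7 J [ 0.5225 -0.0769] 0.0779 -150.1
(array([339.28225806, 207.25      ]), np.int64(124))
```

Call:
{"name": "servo_tool", "arguments": {
  "rows": [
    [0,0.03,0,0],
    [0,0.09,0,0],
    [0,0.14,0,0],
    [0,0.14,-0.1,0],
    [0,0.14,-0.25,0],
    [0,0.14,-0.4,0],
    [0,0.14,-0.46,0],
    [0,0.14,-0.46,0]
  ]
}}

```text
time: 19.57
position: [0.5358, -0.1025, 0.2227]
tool_rot: [-179.7, 0.0, -110.2]
ft_force: [1.3, 0.5, 0.2]
finger_gap: 0.0002
gripper_force: 0.0
```

Call:
{"name": "servo_tool", "arguments": {
  "rows": [
    [-0.2,0.1,0,0],
    [-0.4,0.2,0,0],
    [-0.6,0.3,0,0],
    [-0.8,0.4,0,0],
    [-0.94,0.44,0,0],
    [-0.94,0.44,0,0]
  ]
}}

```text
time: 20.07
position: [0.5194, 0.0564, 0.2182]
tool_rot: [179.8, 0.0, -109.9]
ft_force: [0.9, 0.2, -0.1]
finger_gap: 0.0003
gripper_force: 0.0
```

Call:
{"name": "servo_tool", "arguments": {
  "rows": [
    [-0.2,0.1,0,0],
    [-0.4,0.2,0,0],
    [-0.6,0.3,0,0],
    [-0.8,0.4,0,0],
    [-0.94,0.44,0,0],
    [-0.94,0.44,0,0]
  ]
}}

```text
time: 20.57
position: [0.5071, 0.2107, 0.2185]
tool_rot: [179.9, 0.0, -109.9]
ft_force: [0.0, -0.4, 0.3]
finger_gap: 0.0003
gripper_force: 0.0
```

Run:
```python
from meas import *
go("scene",(.590,-.038),(339,207),(332.5,243.5))
p=eyes.snapshot("top")
for C in((.593,-.037),(.591,-.0365)): go("t",C,(343,215),(346,248),p)
cv2.imwrite("pics/t9.png",cv2.resize(p["image"][130:270,265:405,::-1],(600,600),interpolation=cv2.INTER_CUBIC))
```

```text
scene 19 124 S [ 0.4555 -0.1043] 0.1499 -153.7 J [ 0.5225 -0.0773] 0.0781 -149.8
t 20 185 S [ 0.4609 -0.1003] 0.1465 -154.4 J [ 0.5263 -0.0695] 0.0742 -154.0
t 20 185 S [ 0.4609 -0.1003] 0.1449 -153.9 J [ 0.5263 -0.0695] 0.0727 -153.0
```

View pics/t9.png

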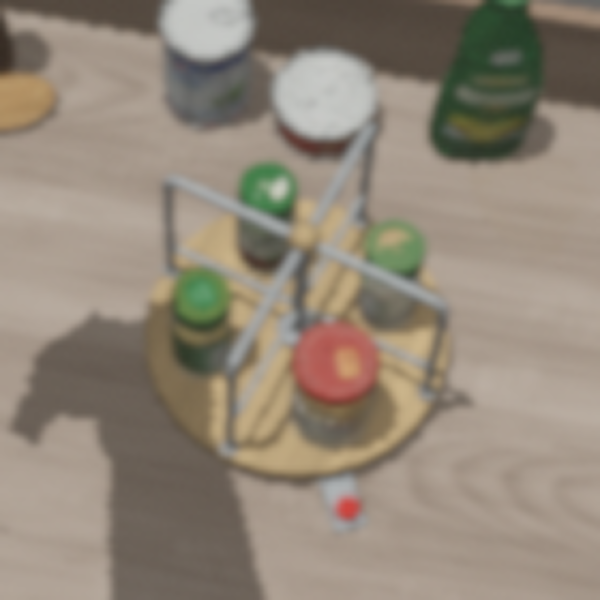

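The top view shows the red-lid jar at (336,362) in the crop, in line with the stud at (347,508) to within about 1°. Every jar is upright and the robot is clear.

```bash
python3 -c "
from rig import order;print(order.close_job())"
```

```text
the job is handed in; nothing more can be done
None
```

The red-lid jar now stands at the front, within about 1–1.5° of the red stud as measured from the top camera; the carousel is at rest, all jars are upright, the robot is clear, and the job was handed in at about 21 s, though the fingertips twice rode over the wire arm during the pushing (at most about 6 N) before the last push.

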